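# Proof-pull the spring gauge to its forked mark

### The arm

A 7-joint arm with a two-finger parallel gripper is mounted at the origin on the work surface. World frame = base frame: x ahead of the robot, y to its left, z up, the work surface at z = 0. Lengths are in m, angles in rad, forces in N, time in s.
With the tool pointing down it reaches from about 0.425 to 0.875 m from the base axis. Payload 9.9 kg.
Tool frame: the origin (TCP) lies midway between the tips of the shut fingers; the grasp point (between the pads) lies 19 mm behind it (tcp_to_grasp is the z of the grasp point in the tool frame, in m); z points along the fingers, y is the line along which they close (so a half turn about z gives the same grasp; the last joint's range is limited). The gripper opens to 85 mm and grips with 20 to 120 N. Pads are 22 mm wide; open, the fingers measure 114 mm over their backs; the gripper's body (76 mm by 85 mm) begins 54 mm behind the grasp point. The pads swing forward as they close: fully open they stand 13 mm farther back than shut.
Start: joints at [1.23, 0.576, 0.025, 1.437, -0.015, 1.129, -0.057], TCP at [0.171, -0.653, 0.231] pointing down, gripper open.
Joint ranges: [-2.76, 2.76], [-0.34, 2.15], [-1.52, 1.57], [0.19, 2.46], [-1.09, 4.23], [0.17, 1.99], [-2.82, 2.82]. Speed limits (rad/s): [2.22, 2.22, 3.01, 3.01, 3.14, 3.14, 3.14].

### API

Orientations are given as a unit quaternion [w, x, y, z].
In Python, from cell import * gives the robot as it stands.
- The arm moves only by the tool apply_moves, never from a script. Its argument "deltas" is a list of rows, each an object with "delta_pos": the shift along the tool's x, y, z in cm, a list of three; "turn": the turn, a rotation vector about the tool's x, y, z in rad, a list of three; "hand": the opening, from -1 (shut) to 1 (fully open). A call has 1 to 12 rows; each row shifts and turns the commanded pose from where the row before left it, along the tool's axes as they then stand; what a row does not reach is not made up. A row lasts 1/12 s, in which the tool goes at most 41.7 mm and 7.16 degrees, less where a joint would pass 70% of its speed; a pose out of reach is approached as far as the arm can. A call is refused whole if a number of a shift passes 4.17 or a number of a turn 0.125, either way. A call with a gripper value outside its range is refused whole. The fingers move at their own pace and stop on an object; "newtons" is the grip in N (left out, the last holds). Time passes only in rows, so rows that do not move let the fingers close. It gives the time, the measured TCP pose, the force, the opening and the grip force at its end, in the units of the state.
- sense(): the state, without advancing time (a new reading comes with each control period).
- get_image(name): name is "scene" or "top" or "wrist"; returns the picture (384x512x3 uint8, blue, green, red); there is no depth.
- camera_model(name): a dict with "camera_matrix" (3x3 intrinsics, pixels), "dist_coeffs" ([k1, k2, p1, p2, k3] as OpenCV has them; the pictures are not rectified), "view" (4x4, takes a point from world to camera coordinates). Camera axes: x right, y down, z forward; pixel columns grow to the right and rows downward; lengths in m; the calibration is good to about 2 mm. A picture is of the moment at which its call begins: read the wrist's pose just before it. camera_model takes no time and is no camera call; for the wrist camera it gives the pose at the moment of the call.
- finish_job(): hands the job in; it is judged then, once.
The state is a dict: "t": time; "joint_pos": joint angles; "qd": joint speeds; "effort": joint torques, N m; "tcp_pos": TCP position; "ee_rot": TCP orientation; "ft_force": force on the tool from outside, world axes, zero at the start; "torque": the same for the moment, N m; "finger_gap": finger opening in m; "grip_force": force on a finger pad.
Only numpy, scipy, OpenCV 4.12 (cv2) and the standard library are available. Lean on these libraries where they do the work, as an engineer would, in place of code of your own. Each camera call takes 0.05 s, during which the arm holds its last target. There are 200 camera calls.

### The job

Clear the loose strut offcut off the bed of the pull gauge and set it down flat on the floor of the blue tray, the same way up, beside the offcut already there (do not drop it). Then pull the gauge's handle out against its spring until the tell-tale pointer, pushed along by the slide, stands between the two ears of the forked mark (not the plain one), without overrunning, and ease the handle back fully home, never letting it snap back, so that the pointer stays at the mark. Do not touch the tell-tale with the fingers, and leave the other things as they stand.

Things in the scene. Friction and masses are not known exactly. Their poses are not given: they have to be found in the camera images.
- gauge: fixed steel bench pull gauge; pulled along its own -x, z up. Origin on the bench; bed spans x -145..+220, y -60..+95 mm, 12 mm high. Two guide rails 10 mm wide centred at y = +-40 mm, x -145..+100, tops 36 mm above the bench. Behind them an upright plate (x 100..114) and the lying spring tube, 60 mm high. The two marks stand on the bed outside the +y rail
- slide (a joint): pull of the gauge's sprung slide in m: 0 fully home, grows along the gauge's -x as it is pulled, end stop at 0.135; the spring pulls it home with 3 N at 0, rising by 1 N per 10 mm. Steel block between the rails, 40 mm long, 36 high; its front face, at gauge x = +40 mm when home, pushes the tell-tale
- handle (a point): middle of the black handle bar, a round bar of 20 mm diameter and 98 mm long along the gauge's y, held at both ends by uprights (80 mm clear between them) over the slide; bar centre is 92 mm above the bench, free underneath for 40 mm; at home it is at gauge x = +60 mm
- rider: tell-tale: loose brass block 40 (along the pull) x 67 x 26 mm, lying between the rails in front of the slide and pushed by it; it stays where it is left. Origin under its middle, axes as the gauge's; underside 12 mm above the bench, highest point 42 mm. It carries the pointer. Not to be touched with the fingers
- pointer_tip (a point): end of the tell-tale's steel pointer, a blade 4 mm wide and 4 mm thick, reaching from the block over the +y rail and over the marks (bottom 38 mm, marks' tops 34 mm above the bench); this point is 74 mm to +y of the block's middle, at the same x, 40 mm above the bench
- fork_mark: forked mark, the one to pull to: fixed steel block 28 (along the pull) x 24 x 22 mm with a 12 mm wide slot between two ears 8 mm thick; origin under its middle, that is under the slot's centre; axes as the gauge's. It may be the nearer or the farther of the two marks
- plain_mark: plain mark, to be ignored: fixed solid steel block 28 x 24 x 22 mm without slot; origin under its middle
- strut: strut offcut to clear away: straight U channel of plain aluminium-grey steel, 180 x 41 x 21 mm high, walls 3 mm, open side up, 0.25-0.5 kg; lies across the gauge's rails in front of the tell-tale. Origin under its middle, x along its length, z up; grasp it across its 41 mm width
- tray: fixed blue open tray 250 x 160 x 35 mm outside, walls and floor 5 mm, on the left or the right of the gauge; origin under its middle, x along its length, z up
- old_strut: a like offcut, 160 x 41 x 21 mm, already in the tray along its length, near the tray's -y wall; leave it. Origin under its middle, x along its length
- carton: bystander: cardboard carton 190 x 140 x 86 mm high, on the other side of the gauge from the tray; origin under its middle
- tee: bystander: galvanised pipe tee standing upright, 60 mm across, 90 mm high, side branch reaching 54 mm to its +y; origin under its middle
- sealant: bystander: sealant cartridge standing upright, diameter 50, 205 mm high with its nozzle; origin under its middle
- elbow: bystander: galvanised pipe elbow lying flat, arms 42 mm along its +x and +y, 52 mm high; origin under its corner; lies on top of the carton

How it is judged:
On the way, in this order (a step that is already met when the one before it is completed fails the run):
1. the strut offcut lies flat on the tray's floor, let go (x of strut in the frame of tray between -0.06 and 0.06 m and y of strut in the frame of tray between -0.08 and 0.08 m and z of strut in the frame of tray below 0.012 m and angle between strut's own z axis and vertical below 0.12 rad and contact force between the fingers and strut below 0.1 N), for 0.2 s.
2. the slide is pulled out and has pushed the pointer between the ears of the forked mark (x of pointer_tip in the frame of fork_mark between -0.005 and 0.005 m and value of joint slide above 0.04 m), for 0.1 s.
At the end, for the whole second after the job is handed in: The strut offcut lies at rest in the tray, flat on its floor (within 7 mm and 0.12 rad, open side up, centre inside the walls); the pointer tip is within 5 mm of the forked mark's centre along the pull, at rest; the slide is home within 4 mm (x of strut in the frame of tray between -0.06 and 0.06 m and y of strut in the frame of tray between -0.08 and 0.08 m and z of strut in the frame of tray below 0.012 m and angle between strut's own z axis and vertical below 0.12 rad and x of pointer_tip in the frame of fork_mark between -0.005 and 0.005 m and value of joint slide below 0.004 m and linear speed of each of strut, rider below 0.02 m/s); the robot touches nothing.
It fails at once if the slide snaps back (faster than 0.4 m/s) (velocity of joint slide below -0.4 m/s).
It fails at once if the fingers press on the tell-tale (over 1 N) (contact force between the fingers and rider above 1 N).
It fails at once if the strut is let go in the air, its underside more than 70 mm above the bench (height (world z) of strut above 0.07 m and contact force between the fingers and strut below 0.1 N).
It fails at once if a bystander is moved more than 25 mm or tipped (distance of any of carton, tee, sealant, elbow, old_strut from where it was at the start of the episode above 0.025 m or angle between any of carton, tee, sealant, elbow, old_strut's own z axis and vertical above 0.3 rad).
It also fails if it takes over 56 s, if anything falls off the work surface, if the arm or the gripper's body presses on something with over 40 N, if the wrist force passes 120 N, or if a joint passes its speed limit or range.

## Working session

There is one attempt and no reset: what is moved stays moved. The work goes in short steps, Python scripts to look and compute and a tool call to move; the robot and the scene stay as the last step left them, time stands still between calls to the robot, and variables do not carry over. Pictures are saved under pics/ and viewed, at most 13 in all, crops included, and the job is handed in when it is done.

Besides the shell and the picture viewer there is one more tool, called as a command line: name --argument value ..., lists and objects as JSON in quotes. apply_moves: Moves the arm, as the interface text tells. Its arguments: {"type":"object","properties":{"deltas":{"type":"array"},"newtons":{"type":"number"}},"required":["deltas"]}

```bash
mkdir -p pics; ls; python3 - <<'E'
from cell import *
import cv2
s=sense();print(s)
for n in("top","scene"):
    cv2.imwrite(f"pics/{n}0.png",get_image(n));m=camera_model(n);print(n,m)
E
```

```text
pics
{'t': 0.0, 'joint_pos': array([ 1.23021183,  0.57654654,  0.02483486,  1.43791696, -0.0149931 ,
        1.12898553, -0.05651283]), 'qd': array([ 0.00125193, -0.00063001,  0.00044234,  0.00077576, -0.00010725,
        0.00100449, -0.00019777]), 'effort': array([-1.09292662e-05, -7.65779257e+01,  2.25049898e+00, -2.85969418e+01,
        1.53396337e-02,  1.26305711e-02,  3.72573413e-05]), 'tcp_pos': array([ 0.17132413, -0.65242679,  0.23042959]), 'ee_rot': array([-8.22188950e-04,  9.91766646e-01,  1.28055538e-01, -1.51089387e-04]), 'ft_force': array([-0.35276617, -0.3159533 , -0.77586329]), 'torque': array([ 0.02799592,  0.00394785, -0.03229139]), 'grip_force': 0.0, 'finger_gap': 0.08561754218672613}
top {'camera_matrix': array([[381.13089048,   0.        , 249.37147791],
       [  0.        , 381.13089048, 186.2632414 ],
       [  0.        ,   0.        ,   1.        ]]), 'dist_coeffs': array([-0.03365307,  0.        ,  0.        ,  0.        ,  0.        ]), 'view': array([[ 0.13439879, -0.99092437, -0.00241967, -0.0825354 ],
       [-0.97059202, -0.13114819, -0.20186944,  0.57641503],
       [ 0.19972002,  0.02947952, -0.97940945,  0.91265385],
       [ 0.        ,  0.        ,  0.        ,  1.        ]])}
scene {'camera_matrix': array([[390.04786758,   0.        , 259.80930969],
       [  0.        , 390.04786758, 190.10119771],
       [  0.        ,   0.        ,   1.        ]]), 'dist_coeffs': array([-0.12482049,  0.        ,  0.        ,  0.        ,  0.        ]), 'view': array([[-0.67337519,  0.73917505, -0.01364151,  0.40861686],
       [ 0.49660917,  0.43857887, -0.74901797, -0.20949932],
       [-0.54767252, -0.51114462, -0.66240924,  1.43275164],
       [ 0.        ,  0.        ,  0.        ,  1.        ]])}
```

View pics/top0.png

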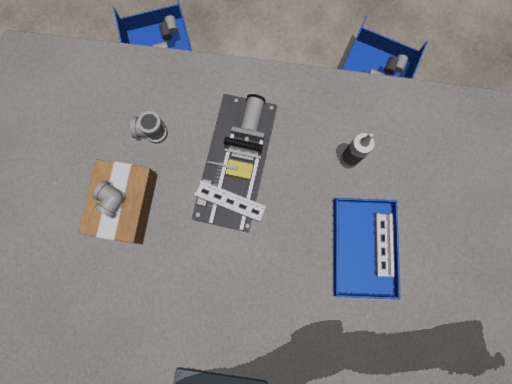

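View pics/scene0.png

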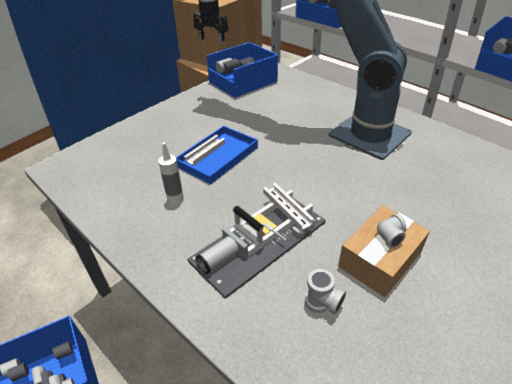

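The top view shows the gauge at about (237,160) with its handle at (243,145) and the strut at (230,200). The tray is at (367,247) with the old offcut at its right wall. The scene view shows the same layout. Next I'll crop the top view closer and cast rays.

```bash
cat >h.py <<'E'
import numpy as np,cv2
from cell import *
def ray(m,px):
    K=np.array(m["camera_matrix"]);d=np.array(m["dist_coeffs"]);V=np.array(m["view"])
    u=cv2.undistortPoints(np.array([[px]],float),K,d)[0,0]
    R=V[:3,:3];return -R.T@V[:3,3], R.T@np.array([u[0],u[1],1])
def onz(m,px,z):
    c,r=ray(m,px);return c+r*(z-c[2])/r[2]
def proj(m,P):
    V=np.array(m["view"]);rv=cv2.Rodrigues(V[:3,:3])[0]
    return cv2.projectPoints(np.array([P],float),rv,V[:3,3],np.array(m["camera_matrix"]),np.array(m["dist_coeffs"]))[0][0,0]
E
python3 - <<'E'
from h import *
im=cv2.imread("pics/top0.png");m=camera_model("top")
cv2.imwrite("pics/crop.png",cv2.resize(im[90:235,185:285],None,fx=4.1,fy=4.1,interpolation=cv2.INTER_CUBIC))
h=cv2.cvtColor(im,cv2.COLOR_BGR2HSV)
b=cv2.inRange(h,(105,120,50),(130,255,255));b[:180]=0;b[:,:320]=0
c=max(cv2.findContours(b,0,2)[0],key=cv2.contourArea);print("tray",cv2.minAreaRect(c))
bx=cv2.boxPoints(cv2.minAreaRect(c));P=np.array([onz(m,p,.035) for p in bx]);print(P.round(3),P.mean(0).round(3))
w=cv2.inRange(h,(0,0,165),(180,50,255));
for c in cv2.findContours(w,0,2)[0]:
    if cv2.contourArea(c)>120:
        r=cv2.minAreaRect(c);print(r,cv2.contourArea(c))
E
```

```text
tray ((366.4999694824219, 248.0), (64.99998474121094, 99.99998474121094), 0.0)
[[ 0.336 -0.249  0.035]
 [ 0.586 -0.226  0.035]
 [ 0.608 -0.394  0.035]
 [ 0.356 -0.41   0.035]] [ 0.472 -0.32   0.035]
((384.911865234375, 245.00257873535156), (62.44358825683594, 15.581497192382812), 88.31531524658203) 642.5
((108.26300048828125, 223.04043579101562), (20.90786361694336, 31.627897262573242), 8.746162414550781) 429.0
((119.16852569580078, 175.7696533203125), (18.363527297973633, 28.407255172729492), 12.994617462158203) 428.0
((232.14865112304688, 187.89190673828125), (72.3516616821289, 76.53401947021484), 12.33908748626709) 2539.0
((363.7500305175781, 142.75001525878906), (20.50609588623047, 18.384775161743164), 45.0) 183.5
((148.5, 121.49998474121094), (20.236831665039062, 21.265823364257812), 30.963754653930664) 338.0
```

View pics/crop.png

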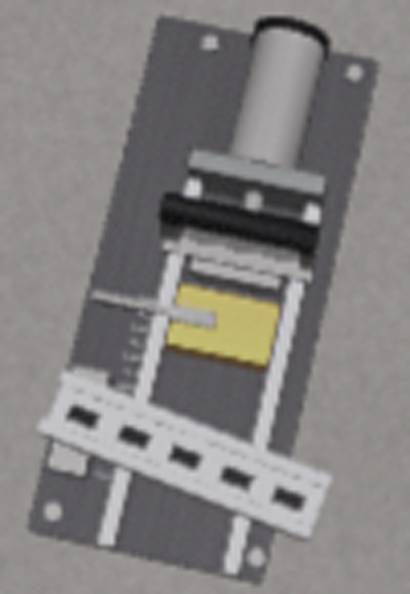

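The crop shows the strut with corners at about (62,373), (42,428), (310,535) and (332,478), lying across both rails. The pointer is at (95,295), the handle runs from (165,210) to (318,235), and the marks are partly hidden under the strut's left end.

```bash
python3 - <<'E'
from h import *
m=camera_model("top")
C=lambda x,y,z:onz(m,((x+.5)/4.1+184.5,(y+.5)/4.1+89.5),z)
s=[C(*p,.057) for p in((62,373),(42,428),(310,535),(332,478))]
print("strut",np.round(s,3),np.mean(s,0).round(3),[np.linalg.norm(s[i]-s[(i+1)%4]).round(3) for i in range(4)])
l=(s[2]+s[3]-s[0]-s[1]);print("yaw",np.degrees(np.arctan2(l[1],l[0])))
r=[C(*p,.036) for p in((292,285),(233,560),(175,260),(110,540))]
print(np.round(r,3));
for a,b in((0,1),(2,3)):
    d=r[a]-r[b];print("gx yaw",np.degrees(np.arctan2(d[1],d[0])))
h=[C(*p,.1) for p in((163,208),(320,235))];print("handle",np.round(h,3),np.mean(h,0).round(3))
print("ptr",C(95,295,.042).round(3), "rider corners",[C(*p,.038).round(3) for p in((180,287),(278,302),(272,360),(168,343))])
b=[C(*p,.012) for p in((160,17),(378,65),(263,582),(30,530))];print("bed",np.round(b,3))
print("fingers yaw", sense()["ee_rot"])
# old strut
P=[onz(m,p,.026) for p in cv2.boxPoints(((384.9,245),(62.4,15.6),88.3))];print("old",np.round(P,3),np.mean(P,0))
E
```

```text
strut [[ 0.58   0.124  0.057]
 [ 0.544  0.13   0.057]
 [ 0.5   -0.043  0.057]
 [ 0.537 -0.052  0.057]] [0.54  0.04  0.057] [np.float64(0.037), np.float64(0.179), np.float64(0.038), np.float64(0.181)]
yaw -103.9734494171775
[[ 0.662 -0.011  0.036]
 [ 0.481  0.002  0.036]
 [ 0.668  0.066  0.036]
 [ 0.483  0.08   0.036]]
gx yaw -4.162922739725756
gx yaw -4.232076146155496
handle [[ 0.682  0.072  0.1  ]
 [ 0.677 -0.025  0.1  ]] [0.68  0.023 0.1  ]
ptr [0.637 0.113 0.042] rider corners [array([0.65 , 0.06 , 0.038]), array([ 0.649, -0.004,  0.038]), array([ 0.61 , -0.005,  0.038]), array([0.613, 0.063, 0.038])]
bed [[ 0.846  0.105  0.012]
 [ 0.831 -0.048  0.012]
 [ 0.472 -0.018  0.012]
 [ 0.485  0.135  0.012]]
fingers yaw [-7.36094648e-04  9.91762660e-01  1.28086941e-01 -1.41617812e-04]
old [[ 0.56  -0.341  0.026]
 [ 0.567 -0.381  0.026]
 [ 0.408 -0.396  0.026]
 [ 0.402 -0.357  0.026]] [ 0.48424337 -0.36870084  0.026     ]
```

apply_moves --deltas '[{"delta_pos": [0,0,0],"turn": [0,0,-0.119],"hand": 1},{"delta_pos": [0,0,0],"turn": [0,0,-0.119],"hand": 1},{"delta_pos": [0,0,0],"turn": [0,0,-0.119],"hand": 1},{"delta_pos": [0,0,0],"turn": [0,0,-0.119],"hand": 1},{"delta_pos": [0,0,0],"turn": [0,0,-0.119],"hand": 1},{"delta_pos": [0,0,0],"turn": [0,0,-0.119],"hand": 1},{"delta_pos": [0,0,0],"turn": [0,0,-0.119],"hand": 1},{"delta_pos": [0,0,0],"turn": [0,0,-0.119],"hand": 1},{"delta_pos": [0,0,0],"turn": [0,0,-0.119],"hand": 1}]'

```text
t: 0.85
tcp_pos: [0.1713, -0.6526, 0.2308]
ee_rot: [-0.0, 0.786, 0.618, 0.0]
ft_force: [0.6, -0.1, 0.1]
finger_gap: 0.0855
grip_force: 0.0
```

apply_moves --deltas '[{"delta_pos": [3.3,0.83,0],"turn": [0,0,0],"hand": 1},{"delta_pos": [3.3,0.83,0],"turn": [0,0,0],"hand": 1},{"delta_pos": [3.3,0.83,0],"turn": [0,0,0],"hand": 1},{"delta_pos": [3.3,0.83,0],"turn": [0,0,0],"hand": 1},{"delta_pos": [3.3,0.83,0],"turn": [0,0,0],"hand": 1},{"delta_pos": [3.3,0.83,0],"turn": [0,0,0],"hand": 1},{"delta_pos": [3.3,0.83,0],"turn": [0,0,0],"hand": 1},{"delta_pos": [3.3,0.83,0],"turn": [0,0,0],"hand": 1},{"delta_pos": [3.3,0.83,0],"turn": [0,0,0],"hand": 1},{"delta_pos": [3.3,0.83,0],"turn": [0,0,0],"hand": 1},{"delta_pos": [3.3,0.83,0],"turn": [0,0,0],"hand": 1},{"delta_pos": [3.3,0.83,0],"turn": [0,0,0],"hand": 1}]'

```text
t: 1.85
tcp_pos: [0.3637, -0.2909, 0.2312]
ee_rot: [-0.0, 0.788, 0.616, -0.0]
ft_force: [0.6, -0.3, -0.4]
finger_gap: 0.0856
grip_force: 0.0
```

apply_moves --deltas '[{"delta_pos": [3.3,0.83,0],"turn": [0,0,0],"hand": 1},{"delta_pos": [3.3,0.83,0],"turn": [0,0,0],"hand": 1},{"delta_pos": [3.3,0.83,0],"turn": [0,0,0],"hand": 1},{"delta_pos": [3.3,0.83,0],"turn": [0,0,0],"hand": 1},{"delta_pos": [3.3,0.83,0],"turn": [0,0,0],"hand": 1},{"delta_pos": [3.3,0.83,0],"turn": [0,0,0],"hand": 1},{"delta_pos": [3.3,0.83,0],"turn": [0,0,0],"hand": 1},{"delta_pos": [3.3,0.83,0],"turn": [0,0,0],"hand": 1},{"delta_pos": [3.3,0.83,0],"turn": [0,0,0],"hand": 1},{"delta_pos": [3.3,0.83,0],"turn": [0,0,0],"hand": 1},{"delta_pos": [3.3,0.83,0],"turn": [0,0,0],"hand": 0.6},{"delta_pos": [0,0,0],"turn": [0,0,0],"hand": 0.6}]'

```text
t: 2.85
tcp_pos: [0.5414, 0.0454, 0.2313]
ee_rot: [-0.001, 0.785, 0.619, 0.002]
ft_force: [0.6, 0.9, 0.8]
finger_gap: 0.0682
grip_force: 0.0
```

```bash
cat >w.py <<'E'
from h import *
import sys
def look(f,scale=1.5):
    s=sense();m=camera_model("wrist");im=get_image("wrist");cv2.imwrite("pics/%s_raw.png"%f,im)
    np.save("pics/%s.npy"%f,m,allow_pickle=True)
    cv2.imwrite("pics/%s.png"%f,cv2.resize(im,None,fx=scale,fy=scale))
    R=cv2.Rodrigues(np.zeros(3));q=s["ee_rot"]
    print(s["t"],s["tcp_pos"].round(4),"toolx yaw",np.degrees(2*np.arctan2(q[2],q[1])).round(2),q.round(4),s["finger_gap"],s["grip_force"],s["ft_force"].round(2),s["joint_pos"].round(2));return m
if __name__=="__main__":look(sys.argv[1])
E
python3 w.py w1
```

```text
2.85 [0.5414 0.0454 0.2313] toolx yaw 76.51 [-0.0013  0.7853  0.6191  0.002 ] 0.06823046952161924 0.0 [0.65 0.85 0.79] [ 0.17  0.41 -0.49  1.78  0.22  1.01 -0.63]
```

View pics/w1.png

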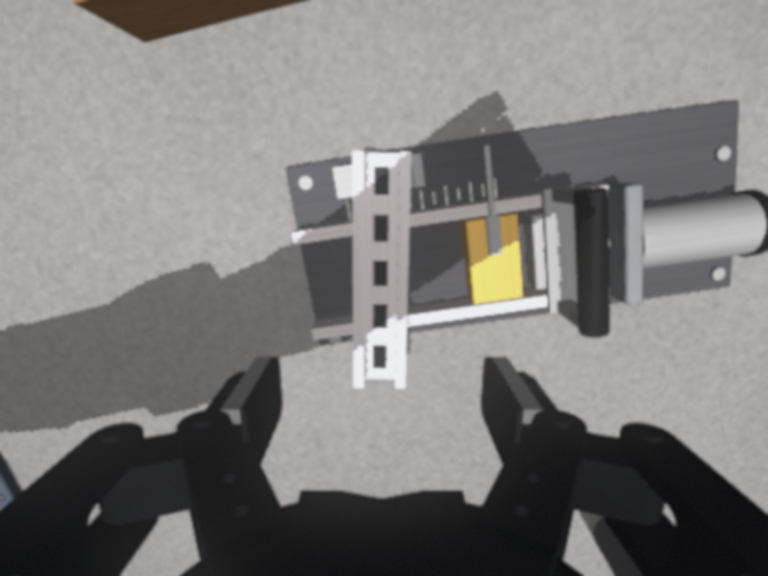

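The wrist view shows the strut upright at columns 353-408, rows 150-388, between the fingers. The pointer is at (488,148), one mark is at (345,182), and the other is half hidden behind the strut at about (415,170).

```bash
python3 - <<'E'
from h import *
m=np.load("pics/w1.npy",allow_pickle=True).item()
C=lambda x,y,z:onz(m,((x+.5)/1.5-.5,(y+.5)/1.5-.5),z)
s=np.array([C(*p,.057) for p in((353,150),(411,152),(406,388),(353,388))]);print(s.round(4),s.mean(0).round(4))
l=s[0]+s[1]-s[2]-s[3];print("yaw",np.degrees(np.arctan2(l[1],l[0])),[np.linalg.norm(s[i]-s[(i+1)%4]).round(3) for i in range(4)])
d=s.mean(0)-sense()["tcp_pos"];a=np.radians(76.5);x=np.array([np.cos(a),np.sin(a)]);y=np.array([np.sin(a),-np.cos(a)]);print("tool dx,dy",d[:2]@x,d[:2]@y)
print("ptr",C(488,148,.042).round(4),"handle",C(592,190,.1).round(4),C(594,333,.1).round(4))
print("rider front",C(466,222,.038),C(473,303,.038))
E
```

```text
[[ 0.5423  0.1318  0.057 ]
 [ 0.5809  0.1212  0.057 ]
 [ 0.5384 -0.0527  0.057 ]
 [ 0.4973 -0.0428  0.057 ]] [0.5398 0.0394 0.057 ]
yaw 75.91204201028432 [np.float64(0.04), np.float64(0.179), np.float64(0.042), np.float64(0.18)]
tool dx,dy -0.0026372338027519236 0.0002455914433663598
ptr [0.6369 0.1117 0.042 ] handle [0.6812 0.0727 0.1   ] [ 0.6722 -0.0209  0.1   ]
rider front [0.61207178 0.06251555 0.038     ] [ 0.60569289 -0.00195689  0.038     ]
```

apply_moves --deltas '[{"delta_pos": [-0.3,0,2],"turn": [0,0,0.008],"hand": 0.6},{"delta_pos": [0,0,3],"turn": [0,0,0],"hand": 0.6},{"delta_pos": [0,0,3],"turn": [0,0,0],"hand": 0.6},{"delta_pos": [0,0,3],"turn": [0,0,0],"hand": 0.6},{"delta_pos": [0,0,3],"turn": [0,0,0],"hand": 0.6},{"delta_pos": [0,0,2],"turn": [0,0,0],"hand": 0.6},{"delta_pos": [0,0,1.5],"turn": [0,0,0],"hand": 0.6},{"delta_pos": [0,0,1],"turn": [0,0,0],"hand": 0.6},{"delta_pos": [0,0,0.8],"turn": [0,0,0],"hand": 0.6},{"delta_pos": [0,0,0],"turn": [0,0,0],"hand": 0.6}]'

```text
t: 3.73
tcp_pos: [0.5379, 0.0344, 0.0372]
ee_rot: [-0.0, 0.79, 0.613, -0.001]
ft_force: [0.0, 0.2, 0.8]
finger_gap: 0.0682
grip_force: 0.0
```

```bash
python3 w.py w2
```

```text
3.7333 [0.5379 0.0344 0.0372] toolx yaw 75.59 [-4.000e-04  7.902e-01  6.129e-01 -9.000e-04] 0.068192248526557 0.0 [0.02 0.18 0.77] [ 0.08  0.65 -0.36  1.99  0.4   0.57 -0.8 ]
```

View pics/w2.png

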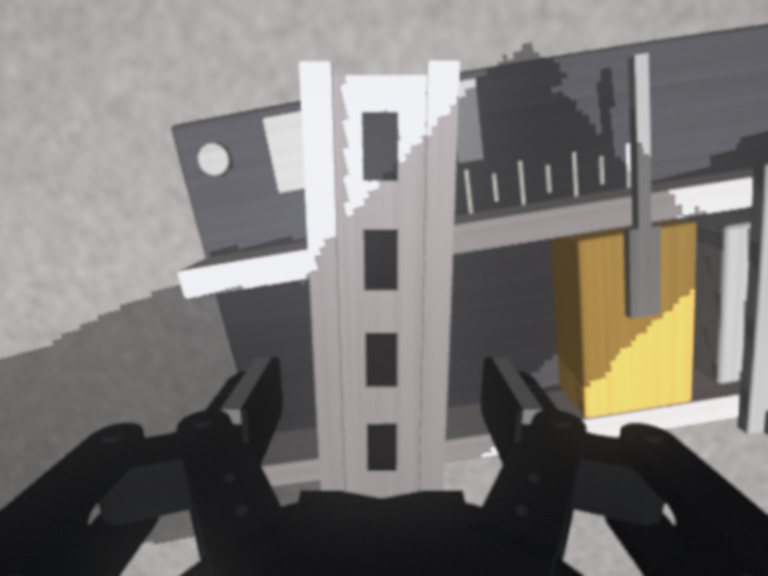

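The fingers straddle the strut, which sits at columns 318-445 in the picture, and clear the tell-tale. I'll close them.

apply_moves --deltas '[{"delta_pos": [0,0,0.3],"turn": [0,0,0],"hand": 0.6},{"delta_pos": [0,0,0],"turn": [0,0,0],"hand": -0.5},{"delta_pos": [0,0,0],"turn": [0,0,0],"hand": -0.5},{"delta_pos": [0,0,0],"turn": [0,0,0],"hand": -0.5},{"delta_pos": [0,0,0],"turn": [0,0,0],"hand": -0.5},{"delta_pos": [0,0,0],"turn": [0,0,0],"hand": -0.5},{"delta_pos": [0,0,0],"turn": [0,0,0],"hand": -0.5}]' --newtons 60

```text
t: 4.37
tcp_pos: [0.539, 0.035, 0.0362]
ee_rot: [0.0, 0.79, 0.613, 0.0]
ft_force: [-1.6, 0.2, 5.3]
finger_gap: 0.0398
grip_force: 60.7
```

apply_moves --deltas '[{"delta_pos": [0,0,-0.5],"turn": [0,0,0],"hand": -0.5},{"delta_pos": [0,0,-1.5],"turn": [0,0,0],"hand": -0.5},{"delta_pos": [0,0,-2],"turn": [0,0,0],"hand": -0.5},{"delta_pos": [0,0,-2],"turn": [0,0,0],"hand": -0.5},{"delta_pos": [0,0,-2],"turn": [0,0,0],"hand": -0.5},{"delta_pos": [0,0,-2],"turn": [0,0,0],"hand": -0.5},{"delta_pos": [0,0,0],"turn": [0,0,0],"hand": -0.5}]'

```text
t: 4.95
tcp_pos: [0.5404, 0.0354, 0.1391]
ee_rot: [0.001, 0.79, 0.613, 0.002]
ft_force: [0.7, 0.8, -2.4]
finger_gap: 0.0396
grip_force: 61.1
```

```bash
python3 w.py w3
```

```text
4.95 [0.5404 0.0354 0.1391] toolx yaw 75.61 [0.0014 0.7901 0.613  0.0023] 0.039613261379568616 61.10276721417904 [ 0.7   0.78 -2.37] [ 0.15  0.51 -0.44  1.9   0.3   0.79 -0.71]
```

apply_moves --deltas '[{"delta_pos": [-1.4,0.1,0],"turn": [0,0,0],"hand": -0.5},{"delta_pos": [-3.2,0.1,0],"turn": [0,0,0],"hand": -0.5},{"delta_pos": [-3.2,0.1,0],"turn": [0,0,0],"hand": -0.5},{"delta_pos": [-3.2,0.1,0],"turn": [0,0,0],"hand": -0.5},{"delta_pos": [-3.2,0.1,0],"turn": [0,0,0],"hand": -0.5},{"delta_pos": [-3.2,0.1,0],"turn": [0,0,0],"hand": -0.5},{"delta_pos": [-3.2,0.1,0],"turn": [0,0,0],"hand": -0.5},{"delta_pos": [-3.2,0.1,0],"turn": [0,0,0],"hand": -0.5},{"delta_pos": [-3.2,0.1,0],"turn": [0,0,0],"hand": -0.5},{"delta_pos": [-3.2,0.1,0],"turn": [0,0,0],"hand": -0.5},{"delta_pos": [-2.6,0,0],"turn": [0,0,0],"hand": -0.5},{"delta_pos": [-1.4,0,0],"turn": [0,0,0],"hand": -0.5}]'

```text
t: 6.0
tcp_pos: [0.461, -0.3025, 0.1339]
ee_rot: [-0.001, 0.791, 0.611, -0.001]
ft_force: [0.9, 0.3, -2.7]
finger_gap: 0.0398
grip_force: 61.0
```

apply_moves --deltas '[{"delta_pos": [0,0,0],"turn": [0,0,0.11],"hand": -0.5},{"delta_pos": [0,0,0],"turn": [0,0,0.11],"hand": -0.5},{"delta_pos": [0,0,0],"turn": [0,0,0.11],"hand": -0.5},{"delta_pos": [0,0,0],"turn": [0,0,0.11],"hand": -0.5},{"delta_pos": [0,0,0],"turn": [0,0,0.11],"hand": -0.5},{"delta_pos": [0,0,0],"turn": [0,0,0.11],"hand": -0.5},{"delta_pos": [0,0,0],"turn": [0,0,0.11],"hand": -0.5},{"delta_pos": [0,0,0],"turn": [0,0,0.11],"hand": -0.5},{"delta_pos": [0,0,0],"turn": [0,0,0.11],"hand": -0.5},{"delta_pos": [0,0,0],"turn": [0,0,0.11],"hand": -0.5},{"delta_pos": [0,0,0],"turn": [0,0,0.11],"hand": -0.5},{"delta_pos": [0,0,0],"turn": [0,0,0.01],"hand": -0.5}]'

```text
t: 7.0
tcp_pos: [0.4627, -0.2983, 0.1342]
ee_rot: [-0.0, 0.999, 0.047, -0.001]
ft_force: [1.0, -0.4, -2.4]
finger_gap: 0.0401
grip_force: 61.0
```

```bash
python3 w.py w4; python3 - <<'E'
from h import *
im=get_image("top");cv2.imwrite("pics/top1_raw.png",im)
w=cv2.imread("pics/w4.png");a=cv2.resize(im[90:300,185:430],None,fx=3,fy=3,interpolation=cv2.INTER_CUBIC)
cv2.imwrite("pics/top1.png",a[:600])
E
```

```text
7.0 [ 0.4627 -0.2983  0.1342] toolx yaw 5.43 [-3.000e-04  9.989e-01  4.740e-02 -9.000e-04] 0.04005832778419255 61.0026852786541 [ 1.05 -0.44 -2.39] [ 0.55  0.5  -0.09  1.89  0.06  0.76 -1.05]
```

View pics/w4.png

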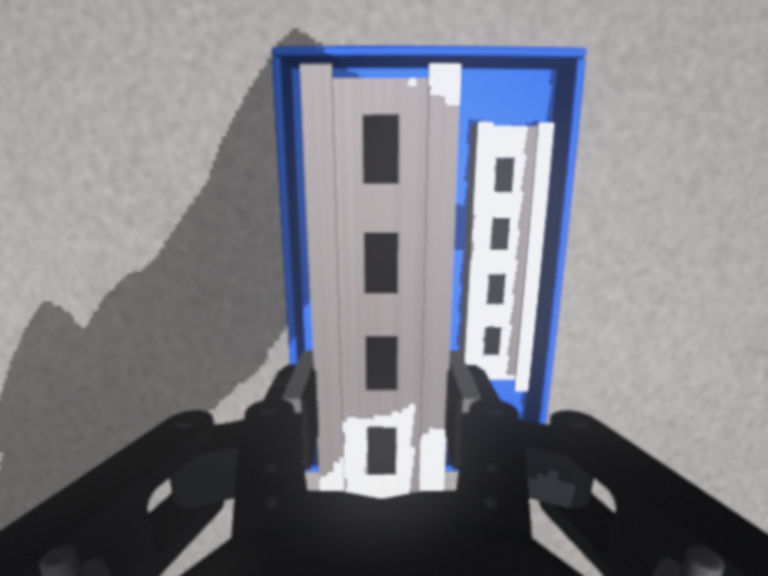

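View pics/top1.png

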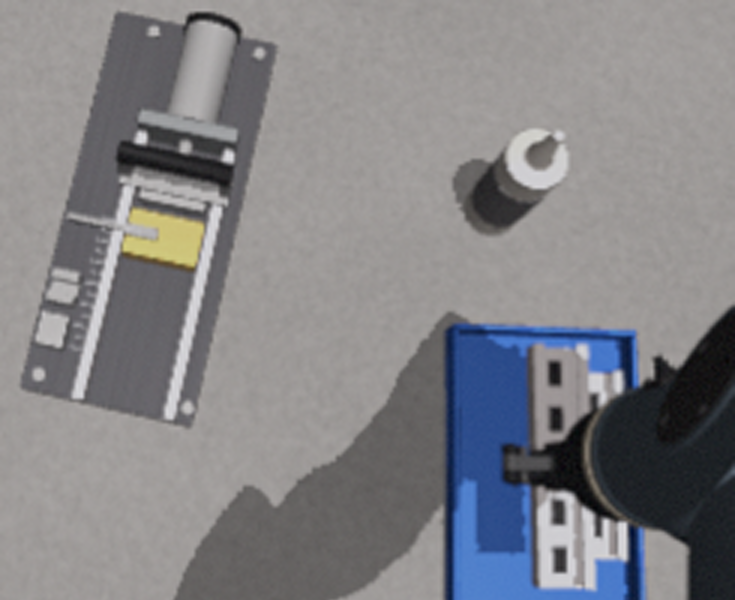

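The wrist view shows the strut held over the tray, whose far rim corners are at (275,50) and (584,50). The old strut is to the right at columns 465-553. The top view shows both marks, with the slotted one nearer the pointer at about (62,285) and the plain one at (50,328).

```bash
python3 - <<'E'
from h import *
m=np.load("pics/w4.npy",allow_pickle=True).item()
C=lambda x,y,z:onz(m,((x+.5)/1.5-.5,(y+.5)/1.5-.5),z)
a,b=C(275,49,.035),C(585,49,.035);n=C(546,420,.035)
print("far rim",a,b,np.linalg.norm(a-b),n)
v=(a-b)[:2];v/=np.linalg.norm(v);u=np.array([v[1],-v[0]]);c=((a+b)/2)[:2]-u*.125
print("tray yaw",np.degrees(np.arctan2(u[1],u[0])),c)
d=b[:2]-n[:2];print("side yaw",np.degrees(np.arctan2(d[1],d[0])))
o=[C(*p,.026) for p in((477,122),(553,122),(526,391),(465,365))];f=lambda P:((P[:2]-c)@u,(P[:2]-c)@v)
print("old in tray",[np.round(f(P),3) for P in o])
t=sense()["tcp_pos"];print("tcp in tray",np.round(f(t),4), "strut edges z.108?",[np.round(f(C(*p,.155)),3) for p in((300,64),(460,64))])
E
```

```text
far rim [ 0.58609017 -0.23419205  0.035     ] [ 0.60155141 -0.38895768  0.035     ] 0.1555360119910505 [ 0.3928816  -0.40976716  0.035     ]
tray yaw 5.704976241366069 [ 0.46943992 -0.32400064]
side yaw 5.694961271122939
old in tray [array([ 0.091, -0.027]), array([ 0.091, -0.068]), array([-0.069, -0.067]), array([-0.051, -0.027])]
tcp in tray [-0.0039  0.0261] strut edges z.108? [array([0.091, 0.045]), array([0.091, 0.005])]
```

apply_moves --deltas '[{"delta_pos": [0,0.2,1.5],"turn": [0,0,-0.005],"hand": -0.5},{"delta_pos": [0,0,2.5],"turn": [0,0,0],"hand": -0.5},{"delta_pos": [0,0,2.5],"turn": [0,0,0],"hand": -0.5},{"delta_pos": [0,0,2],"turn": [0,0,0],"hand": -0.5},{"delta_pos": [0,0,1.5],"turn": [0,0,0],"hand": -0.5},{"delta_pos": [0,0,1],"turn": [0,0,0],"hand": -0.5},{"delta_pos": [0,0,0.5],"turn": [0,0,0],"hand": -0.5},{"delta_pos": [0,0,0.4],"turn": [0,0,0],"hand": -0.5},{"delta_pos": [0,0,0.3],"turn": [0,0,0],"hand": -0.5},{"delta_pos": [0,0,0],"turn": [0,0,0],"hand": -0.5},{"delta_pos": [0,0,0],"turn": [0,0,0],"hand": -0.5}]'

```text
t: 8.02
tcp_pos: [0.4639, -0.301, 0.0138]
ee_rot: [0.0, 0.999, 0.053, 0.0]
ft_force: [-0.5, -0.0, -1.7]
finger_gap: 0.0397
grip_force: 61.0
```

apply_moves --deltas '[{"delta_pos": [0,0,0.3],"turn": [0,0,0],"hand": -0.5},{"delta_pos": [0,0,0.2],"turn": [0,0,0],"hand": -0.5},{"delta_pos": [0,0,0.1],"turn": [0,0,0],"hand": -0.5},{"delta_pos": [0,0,0],"turn": [0,0,0],"hand": -0.5},{"delta_pos": [0,0,0],"turn": [0,0,0],"hand": -0.5}]'

```text
t: 8.43
tcp_pos: [0.4636, -0.3007, 0.0073]
ee_rot: [-0.0, 0.999, 0.052, -0.0]
ft_force: [-0.3, -0.6, -3.1]
finger_gap: 0.0398
grip_force: 61.0
```

apply_moves --deltas '[{"delta_pos": [0,0,0.1],"turn": [0,0,0],"hand": -0.5},{"delta_pos": [0,0,0.1],"turn": [0,0,0],"hand": -0.5},{"delta_pos": [0,0,0],"turn": [0,0,0],"hand": -0.5}]'

```text
t: 8.68
tcp_pos: [0.4637, -0.3008, 0.0053]
ee_rot: [0.0, 0.999, 0.052, 0.0]
ft_force: [0.1, -1.0, -1.9]
finger_gap: 0.0398
grip_force: 61.0
```

apply_moves --deltas '[{"delta_pos": [0,0,0.1],"turn": [0,0,0],"hand": -0.5},{"delta_pos": [0,0,0],"turn": [0,0,0],"hand": -0.5}]'

```text
t: 8.85
tcp_pos: [0.4637, -0.3009, 0.0052]
ee_rot: [0.0, 0.999, 0.052, 0.0]
ft_force: [-2.4, 1.0, 11.1]
finger_gap: 0.0393
grip_force: 62.4
```

apply_moves --deltas '[{"delta_pos": [0,0,0],"turn": [0,0,0],"hand": 0.1},{"delta_pos": [0,0,0],"turn": [0,0,0],"hand": 0.3},{"delta_pos": [0,0,0],"turn": [0,0,0],"hand": 0.3},{"delta_pos": [0,0,0],"turn": [0,0,0],"hand": 0.3},{"delta_pos": [0,0,-0.5],"turn": [0,0,0],"hand": 0.3},{"delta_pos": [0,0,-1.5],"turn": [0,0,0],"hand": 0.3},{"delta_pos": [0,0,-3],"turn": [0,0,0],"hand": 0.3},{"delta_pos": [0,0,-4],"turn": [0,0,0],"hand": 0.3},{"delta_pos": [0,0,-4],"turn": [0,0,0],"hand": 0.3},{"delta_pos": [0,0,-4],"turn": [0,0,0],"hand": 0.3},{"delta_pos": [0,0,-2],"turn": [0,0,0],"hand": 0.3},{"delta_pos": [0,0,0],"turn": [0,0,0],"hand": 0.3}]'

```text
t: 9.85
tcp_pos: [0.4657, -0.302, 0.1998]
ee_rot: [0.002, 0.999, 0.052, 0.004]
ft_force: [0.2, -0.5, -0.1]
finger_gap: 0.0556
grip_force: 0.0
```

```bash
python3 w.py w5; python3 - <<'E'
from h import *
w=cv2.imread("pics/w5.png");cv2.imwrite("pics/w5.png",cv2.resize(w,(400,300)))
# bed marks & handle from top1
m=camera_model("top")
im=cv2.imread("pics/top1_raw.png");cv2.imwrite("pics/marks.png",cv2.resize(im[155:230,185:265],None,fx=8,fy=8,interpolation=cv2.INTER_CUBIC))
E
```

```text
9.85 [ 0.4657 -0.302   0.1998] toolx yaw 5.99 [0.0023 0.9986 0.0522 0.0036] 0.05564495678174597 0.0 [ 0.16 -0.46 -0.09] [ 0.56  0.42 -0.1   1.81  0.05  0.9  -1.03]
```

View pics/w5.png

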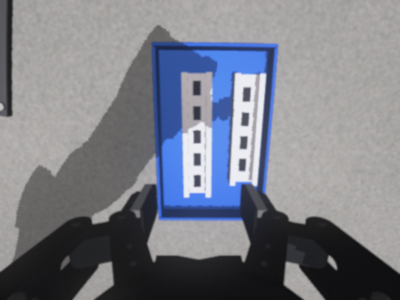

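The strut lies flat in the tray, at columns 182-212 of the 400x300 picture, beside the old one at columns 230-265. Now I'll turn the tool and go over to the gauge.

apply_moves --deltas '[{"delta_pos": [0,0,0],"turn": [0,0,-0.116],"hand": 0.3},{"delta_pos": [0,0,0],"turn": [0,0,-0.116],"hand": 0.3},{"delta_pos": [0,0,0],"turn": [0,0,-0.116],"hand": 0.3},{"delta_pos": [0,0,0],"turn": [0,0,-0.116],"hand": 0.3},{"delta_pos": [0,0,0],"turn": [0,0,-0.116],"hand": 0.3},{"delta_pos": [0,0,0],"turn": [0,0,-0.116],"hand": 0.3},{"delta_pos": [0,0,0],"turn": [0,0,-0.116],"hand": 0.3},{"delta_pos": [0,0,0],"turn": [0,0,-0.116],"hand": 0.3},{"delta_pos": [0,0,0],"turn": [0,0,-0.116],"hand": 0.3},{"delta_pos": [0,0,0],"turn": [0,0,-0.116],"hand": 0.3},{"delta_pos": [0,0,0],"turn": [0,0,-0.116],"hand": 0.3},{"delta_pos": [0,0,0],"turn": [0,0,-0.116],"hand": 0.3}]'

```text
t: 10.9
tcp_pos: [0.4629, -0.3003, 0.193]
ee_rot: [-0.001, 0.731, 0.683, -0.0]
ft_force: [-0.3, 0.6, -0.4]
finger_gap: 0.0557
grip_force: 0.0
```

apply_moves --deltas '[{"delta_pos": [3.2,0.7,-0.3],"turn": [0,0,0],"hand": 0.3},{"delta_pos": [3.2,0.7,-0.3],"turn": [0,0,0],"hand": 0.3},{"delta_pos": [3.2,0.7,-0.3],"turn": [0,0,0],"hand": 0.3},{"delta_pos": [3.2,0.7,-0.3],"turn": [0,0,0],"hand": 0.3},{"delta_pos": [3.2,0.7,-0.3],"turn": [0,0,0],"hand": 0.3},{"delta_pos": [3.2,0.7,-0.3],"turn": [0,0,0],"hand": 0.3},{"delta_pos": [3.2,0.7,-0.3],"turn": [0,0,0],"hand": 0.3},{"delta_pos": [3.2,0.7,-0.3],"turn": [0,0,0],"hand": 0.3},{"delta_pos": [3.2,0.7,-0.3],"turn": [0,0,0],"hand": 0.3},{"delta_pos": [3.2,0.7,-0.3],"turn": [0,0,0],"hand": 0.3},{"delta_pos": [2.5,0.7,0],"turn": [0,0,0],"hand": 0.3},{"delta_pos": [0,0,0],"turn": [0,0,0],"hand": 0.3}]'

```text
t: 11.9
tcp_pos: [0.5663, 0.0444, 0.2235]
ee_rot: [-0.002, 0.73, 0.683, 0.001]
ft_force: [-1.1, -0.0, 0.2]
finger_gap: 0.0558
grip_force: 0.0
```

apply_moves --deltas '[{"delta_pos": [0,0,0],"turn": [0,0,0],"hand": 0.3},{"delta_pos": [0,0,0],"turn": [0,0,0],"hand": 0.3}]'

```text
t: 12.07
tcp_pos: [0.5652, 0.0367, 0.2231]
ee_rot: [-0.0, 0.733, 0.68, -0.001]
ft_force: [0.1, 0.2, 0.0]
finger_gap: 0.0551
grip_force: 0.0
```

```bash
python3 w.py w6; python3 - <<'E'
import cv2
a=cv2.imread("pics/w6_raw.png");cv2.imwrite("pics/w6.png",cv2.resize(a[60:240,150:420],None,fx=2.9,fy=2.9,interpolation=cv2.INTER_CUBIC))
E
```

```text
12.0667 [0.5652 0.0367 0.2231] toolx yaw 85.75 [-5.000e-04  7.328e-01  6.804e-01 -1.100e-03] 0.05510061284064759 0.0 [0.09 0.21 0.04] [ 0.2   0.46 -0.52  1.73  0.26  1.03 -0.48]
```

View pics/w6.png

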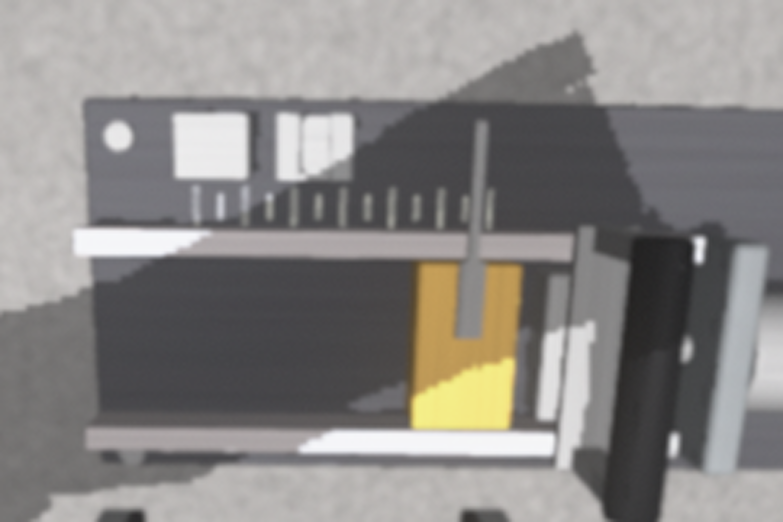

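The view shows the forked mark at columns 276-353 with its slot centre at about 315, and the plain mark at 173-249. The pointer is at column 481, and the handle bar is at columns 605-692.

```bash
cat >>w.py <<'E'
def g(P,o=(0.620,0.027),yaw=-4.2):
    a=np.radians(yaw);d=np.array(P)[:2]-o;return np.array([d@[np.cos(a),np.sin(a)],d@[-np.sin(a),np.cos(a)]])*1000
E
python3 - <<'E'
from w import *
m=np.load("pics/w6.npy",allow_pickle=True).item()
C=lambda x,y,z:onz(m,((x+.5)/2.9+149.5,(y+.5)/2.9+59.5),z)
for n,p in dict(forkL=(276,147,.034),forkR=(353,147,.034),forkC=(314.5,147,.034),plainC=(211,147,.034),ptr=(481,125,.042),ptr2=(479,200,.042),rL=(413,263,.038),rR=(522,263,.038),rL2=(411,429,.038),
 barT=(663,238,.097),barL=(632,300,.092),barR=(686,300,.092),barL2=(612,480,.092),barR2=(665,480,.092),rail=(75,242,.036),rail2=(570,245,.036),railb=(87,438,.036),railb2=(550,443,.036),bedTL=(85,100,.012),bedBL=(97,462,.012)).items():
    q=C(*p);print(n,q.round(4),g(q).round(1))
print(g(sense()["tcp_pos"]))
E
```

```text
forkL [0.5601 0.1103 0.034 ] [-65.8  78.7]
forkR [0.589  0.1082 0.034 ] [-36.9  78.7]
forkC [0.5746 0.1093 0.034 ] [-51.3  78.7]
plainC [0.5357 0.1122 0.034 ] [-90.3  78.8]
ptr [0.6357 0.1125 0.042 ] [ 9.4 86.4]
ptr2 [0.6343 0.0857 0.042 ] [10.  59.6]
rL [0.6093 0.0636 0.038 ] [-13.4  35.7]
rR [0.6512 0.0606 0.038 ] [28.6 35.8]
rL2 [ 0.6058 -0.0032  0.038 ] [-11.9 -31.2]
barT [0.6812 0.0731 0.097 ] [57.6 50.5]
barL [0.6738 0.0532 0.092 ] [51.7 30. ]
barR [0.6915 0.0519 0.092 ] [69.5 30.1]
barL2 [ 0.6687 -0.0092  0.092 ] [ 51.2 -32.5]
barR2 [ 0.6872 -0.0106  0.092 ] [ 69.8 -32.6]
rail [0.48   0.0811 0.036 ] [-143.6   43.7]
rail2 [0.6703 0.066  0.036 ] [47.3 42.6]
railb [0.4735 0.0019 0.036 ] [-144.3  -35.8]
railb2 [ 0.6628 -0.0141  0.036 ] [ 45.7 -37.8]
bedTL [0.4852 0.1346 0.012 ] [-142.3   97.4]
bedBL [ 0.4692 -0.0169  0.012 ] [-147.2  -54.9]
[-55.28388272   5.11290916]
```

apply_moves --deltas '[{"delta_pos": [-0.2,2,0],"turn": [0,0,0],"hand": 0.3},{"delta_pos": [0,3,0],"turn": [0,0,0],"hand": 0.3},{"delta_pos": [0,3,0],"turn": [0,0,0],"hand": 0.3},{"delta_pos": [0,2.6,0],"turn": [0,0,0],"hand": 0.3},{"delta_pos": [0,1,0],"turn": [0,0,0],"hand": 0.3},{"delta_pos": [0,0,0],"turn": [0,0,0],"hand": 0.3},{"delta_pos": [0,0,0],"turn": [0,0,0],"hand": 0.3},{"delta_pos": [0,0,2],"turn": [0,0,0],"hand": 0.3},{"delta_pos": [0,0,2],"turn": [0,0,0],"hand": 0.3},{"delta_pos": [0,0,2],"turn": [0,0,0],"hand": 0.3},{"delta_pos": [0,0,1.5],"turn": [0,0,0],"hand": 0.3},{"delta_pos": [0,0,0],"turn": [0,0,0],"hand": 0.3}]'

```text
t: 13.12
tcp_pos: [0.6784, 0.0258, 0.1463]
ee_rot: [-0.001, 0.733, 0.68, -0.002]
ft_force: [0.8, -0.0, -0.2]
finger_gap: 0.0556
grip_force: 0.0
```

```bash
python3 - <<'E'
from w import *
m=look("w7");print(g(sense()["tcp_pos"]))
im=cv2.imread("pics/w7_raw.png");h=cv2.cvtColor(im,cv2.COLOR_BGR2HSV)
k=cv2.inRange(h,(0,0,0),(180,255,45))[:200]
for c in cv2.findContours(k,0,2)[0]:
    if cv2.contourArea(c)>300: print(cv2.boundingRect(c),cv2.minAreaRect(c))
print("bar proj", [proj(m,p) for p in((0.680,.074,.092),(0.676,-.024,.092))])
E
```

```text
13.1167 [0.6784 0.0258 0.1463] toolx yaw 85.75 [-0.0015  0.7329  0.6804 -0.0024] 0.055584584889723274 0.0 [ 0.77 -0.02 -0.24] [ 0.16  0.69 -0.47  1.51  0.34  1.03 -0.47]
[59.35747592  3.49489172]
bar proj [array([251.34960482, 145.20584368]), array([255.96720482, 276.22707042])]
```

apply_moves --deltas '[{"delta_pos": [-0.1,0.1,2],"turn": [0,0,0],"hand": 0.3},{"delta_pos": [0,0,2],"turn": [0,0,0],"hand": 0.3},{"delta_pos": [0,0,2],"turn": [0,0,0],"hand": 0.3},{"delta_pos": [0,0,1],"turn": [0,0,0],"hand": 0.3},{"delta_pos": [0,0,0.4],"turn": [0,0,0],"hand": 0.3},{"delta_pos": [0,0,0],"turn": [0,0,0],"hand": 0.3}]'

```text
t: 13.67
tcp_pos: [0.6822, 0.0259, 0.0756]
ee_rot: [-0.0, 0.733, 0.68, -0.0]
ft_force: [-0.3, -0.6, -0.8]
finger_gap: 0.0555
grip_force: 0.0
```

apply_moves --deltas '[{"delta_pos": [0,0,0],"turn": [0,0,0],"hand": -0.3},{"delta_pos": [0,0,0],"turn": [0,0,0],"hand": -0.8},{"delta_pos": [0,0,0],"turn": [0,0,0],"hand": -0.8},{"delta_pos": [0,0,0],"turn": [0,0,0],"hand": -0.8},{"delta_pos": [0,0,0],"turn": [0,0,0],"hand": -0.8},{"delta_pos": [0,0,0],"turn": [0,0,0],"hand": -0.8},{"delta_pos": [0,0,0],"turn": [0,0,0],"hand": -0.8},{"delta_pos": [0,0,0],"turn": [0,0,0],"hand": -0.8}]' --newtons 60

```text
t: 14.33
tcp_pos: [0.6802, 0.0263, 0.0766]
ee_rot: [-0.001, 0.733, 0.681, -0.001]
ft_force: [-11.0, -0.4, 11.4]
finger_gap: 0.0182
grip_force: 58.6
```

apply_moves --deltas '[{"delta_pos": [0,-0.3,0],"turn": [0,0,0],"hand": -0.8},{"delta_pos": [0,-0.5,0],"turn": [0,0,0],"hand": -0.8},{"delta_pos": [0,-0.5,0],"turn": [0,0,0],"hand": -0.8},{"delta_pos": [0,-0.5,0],"turn": [0,0,0],"hand": -0.8},{"delta_pos": [0,-0.5,0],"turn": [0,0,0],"hand": -0.8},{"delta_pos": [0,-0.5,0],"turn": [0,0,0],"hand": -0.8},{"delta_pos": [0,-0.5,0],"turn": [0,0,0],"hand": -0.8},{"delta_pos": [0,-0.5,0],"turn": [0,0,0],"hand": -0.8},{"delta_pos": [0,-0.5,0],"turn": [0,0,0],"hand": -0.8},{"delta_pos": [0,-0.5,0],"turn": [0,0,0],"hand": -0.8},{"delta_pos": [0,-0.3,0],"turn": [0,0,0],"hand": -0.8},{"delta_pos": [0,0,0],"turn": [0,0,0],"hand": -0.8}]'

```text
t: 15.33
tcp_pos: [0.6332, 0.0304, 0.0766]
ee_rot: [0.001, 0.733, 0.68, 0.002]
ft_force: [7.6, 1.4, 3.1]
finger_gap: 0.0181
grip_force: 59.0
```

```bash
python3 - <<'E'
from w import *
m=look("w8");print(g(sense()["tcp_pos"]))
V=np.array(m["view"]);print("cam",-V[:3,:3].T@V[:3,3])
print("fork proj",proj(m,(0.5746,.1093,.034)))
a=cv2.imread("pics/w8_raw.png");cv2.imwrite("pics/w8.png",cv2.resize(a[:200,60:330],None,fx=2.9,fy=2.9,interpolation=cv2.INTER_CUBIC))
E
```

```text
15.3333 [0.6332 0.0304 0.0766] toolx yaw 85.76 [0.0012 0.7328 0.6805 0.0022] 0.018056588477166034 59.01460647583008 [7.61 1.37 3.13] [ 0.15  0.7  -0.44  1.72  0.39  0.81 -0.55]
[13.04637916  4.30898869]
cam [0.63768215 0.09680124 0.21845524]
fork proj [147.70841779 104.02578887]
```

View pics/w8.png

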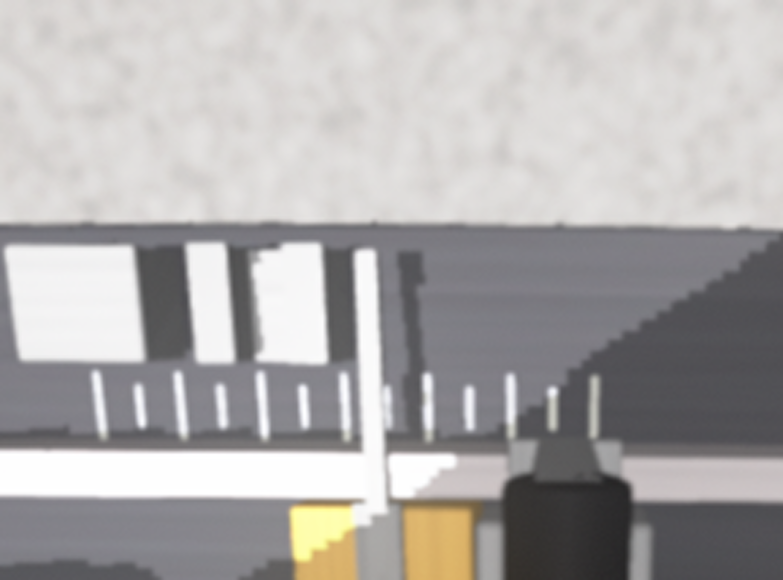

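The forked mark is at columns 187-327 with its slot hidden behind the ear shading. The pointer is at column 366, still short of it.

```bash
python3 - <<'E'
from w import *
m=np.load("pics/w8.npy",allow_pickle=True).item()
C=lambda x,y,z:g(onz(m,((x+.5)/2.9+59.5,(y+.5)/2.9-.5),z)).round(1)
print("fork",C(187,246,.034),C(323,246,.034),C(194,360,.034),C(328,360,.034),"plain",C(5,246,.034),C(135,246,.034))
print("ptr",C(366,252,.042),C(370,400,.042))
E
```

```text
fork [-64.6  90.1] [-36.3  89.8] [-65.5  67.2] [-36.8  66.9] plain [-103.1   90.8] [-75.5  90.3]
ptr [-25.7  87.8] [-26.6  59.1]
```

apply_moves --deltas '[{"delta_pos": [0,-0.2,0],"turn": [0,0,0],"hand": -0.8},{"delta_pos": [0,-0.3,0],"turn": [0,0,0],"hand": -0.8},{"delta_pos": [0,-0.3,0],"turn": [0,0,0],"hand": -0.8},{"delta_pos": [0,-0.3,0],"turn": [0,0,0],"hand": -0.8},{"delta_pos": [0,-0.3,0],"turn": [0,0,0],"hand": -0.8},{"delta_pos": [0,-0.3,0],"turn": [0,0,0],"hand": -0.8},{"delta_pos": [0,-0.2,0],"turn": [0,0,0],"hand": -0.8},{"delta_pos": [0,-0.2,0],"turn": [0,0,0],"hand": -0.8},{"delta_pos": [0,-0.1,0],"turn": [0,0,0],"hand": -0.8},{"delta_pos": [0,0,0],"turn": [0,0,0],"hand": -0.8},{"delta_pos": [0,0,0],"turn": [0,0,0],"hand": -0.8}]'

```text
t: 16.3
tcp_pos: [0.6123, 0.0322, 0.0766]
ee_rot: [0.001, 0.733, 0.68, 0.003]
ft_force: [9.1, 0.2, 1.5]
finger_gap: 0.0182
grip_force: 58.9
```

```bash
python3 - <<'E'
from w import *
m=look("w9");print(g(sense()["tcp_pos"]))
a=cv2.imread("pics/w9_raw.png");cv2.imwrite("pics/w9.png",cv2.resize(a[:200,60:330],None,fx=2.9,fy=2.9,interpolation=cv2.INTER_CUBIC))
E
```

```text
16.3 [0.6123 0.0322 0.0766] toolx yaw 85.75 [0.0015 0.7328 0.6804 0.0028] 0.01822820563903566 58.91219437122345 [9.07 0.23 1.51] [ 0.15  0.68 -0.44  1.77  0.39  0.77 -0.57]
[-8.07304728  4.62377123]
```

View pics/w9.png

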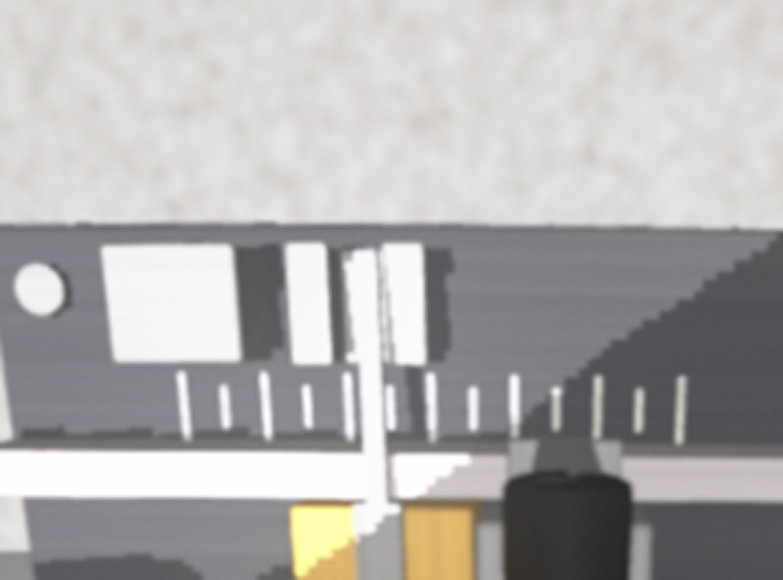

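The pointer (column 365) is now inside the fork, whose ears span columns 285-425. By the tool travel it still has about 3.5 mm to go to the centre.

apply_moves --deltas '[{"delta_pos": [0,-0.15,0],"turn": [0,0,0],"hand": -0.8},{"delta_pos": [0,-0.15,0],"turn": [0,0,0],"hand": -0.8},{"delta_pos": [0,0,0],"turn": [0,0,0],"hand": -0.8},{"delta_pos": [0,0,0],"turn": [0,0,0],"hand": -0.8},{"delta_pos": [0,0,0],"turn": [0,0,0],"hand": -0.8}]'

```text
t: 16.77
tcp_pos: [0.6094, 0.0324, 0.0766]
ee_rot: [0.002, 0.733, 0.68, 0.003]
ft_force: [10.0, 1.7, 0.2]
finger_gap: 0.0178
grip_force: 58.9
```

```bash
python3 - <<'E'
from w import *
m0=np.load("pics/w9.npy",allow_pickle=True).item()
C=lambda m,x,y,z:g(onz(m,((x+.5)/2.9+59.5,(y+.5)/2.9-.5),z)).round(1)
print("w9 fork",C(m0,285,246,.034),C(m0,424,246,.034),C(m0,291,360,.034),C(m0,429,360,.034),"ptr",C(m0,364.5,252,.042),C(m0,370,400,.042))
m=look("w10");print(g(sense()["tcp_pos"]))
gr=cv2.cvtColor(cv2.imread("pics/w10_raw.png"),cv2.COLOR_BGR2GRAY)
for r in (105,135): print(r,gr[r,140:235].tolist())
E
```

```text
w9 fork [-65.   90.2] [-36.3  90. ] [-65.6  67.3] [-36.2  67.1] ptr [-46.9  88.1] [-47.4  59.4]
16.7667 [0.6094 0.0324 0.0766] toolx yaw 85.75 [0.0015 0.7328 0.6804 0.0029] 0.01780903082810106 58.89297902584076 [9.97 1.7  0.15] [ 0.15  0.67 -0.44  1.78  0.39  0.77 -0.57]
[-10.92289607   4.64945982]
105 [247, 247, 247, 247, 244, 228, 176, 120, 93, 91, 92, 91, 92, 91, 93, 92, 93, 92, 90, 94, 104, 120, 130, 153, 208, 241, 248, 249, 249, 249, 249, 249, 249, 249, 249, 249, 249, 235, 166, 104, 94, 105, 154, 225, 248, 250, 250, 250, 250, 242, 213, 217, 245, 249, 238, 204, 193, 229, 248, 250, 250, 250, 250, 250, 250, 250, 250, 250, 251, 250, 233, 162, 104, 96, 97, 95, 92, 97, 111, 124, 130, 130, 129, 129, 129, 130, 129, 128, 128, 128, 128, 128, 128, 127, 127]
135 [242, 250, 228, 169, 141, 139, 139, 139, 140, 140, 140, 139, 141, 165, 225, 246, 227, 169, 143, 141, 141, 142, 141, 141, 141, 141, 141, 156, 219, 250, 244, 191, 144, 140, 141, 141, 141, 140, 142, 141, 141, 151, 197, 243, 253, 252, 251, 251, 251, 251, 246, 220, 156, 133, 138, 142, 173, 226, 240, 205, 135, 104, 101, 101, 101, 101, 106, 120, 133, 139, 157, 212, 241, 237, 189, 144, 136, 135, 137, 136, 136, 136, 134, 134, 145, 190, 236, 242, 210, 155, 135, 133, 133, 132, 132]
```

apply_moves --deltas '[{"delta_pos": [0,0.3,0],"turn": [0,0,0],"hand": -0.8},{"delta_pos": [0,0.6,0],"turn": [0,0,0],"hand": -0.8},{"delta_pos": [0,0.6,0],"turn": [0,0,0],"hand": -0.8},{"delta_pos": [0,0.6,0],"turn": [0,0,0],"hand": -0.8},{"delta_pos": [0,0.6,0],"turn": [0,0,0],"hand": -0.8},{"delta_pos": [0,0.6,0],"turn": [0,0,0],"hand": -0.8},{"delta_pos": [0,0.6,0],"turn": [0,0,0],"hand": -0.8},{"delta_pos": [0,0.6,0],"turn": [0,0,0],"hand": -0.8},{"delta_pos": [0,0.6,0],"turn": [0,0,0],"hand": -0.8},{"delta_pos": [0,0.6,0],"turn": [0,0,0],"hand": -0.8},{"delta_pos": [0,0.5,0],"turn": [0,0,0],"hand": -0.8},{"delta_pos": [0,0.4,0],"turn": [0,0,0],"hand": -0.8}]'

```text
t: 17.82
tcp_pos: [0.6738, 0.0269, 0.0766]
ee_rot: [0.001, 0.733, 0.68, 0.001]
ft_force: [2.6, -0.7, 7.4]
finger_gap: 0.0184
grip_force: 59.5
```

apply_moves --deltas '[{"delta_pos": [0,0.3,0],"turn": [0,0,0],"hand": -0.8},{"delta_pos": [0,0.3,0],"turn": [0,0,0],"hand": -0.8},{"delta_pos": [0,0.2,0],"turn": [0,0,0],"hand": -0.8},{"delta_pos": [0,0,0],"turn": [0,0,0],"hand": -0.8},{"delta_pos": [0,0,0],"turn": [0,0,0],"hand": -0.8},{"delta_pos": [0,0,0],"turn": [0,0,0],"hand": -0.8}]'

```text
t: 18.32
tcp_pos: [0.6801, 0.0263, 0.0766]
ee_rot: [0.0, 0.733, 0.68, 0.0]
ft_force: [-1.8, -0.4, 11.4]
finger_gap: 0.0181
grip_force: 60.0
```

apply_moves --deltas '[{"delta_pos": [0,0,0],"turn": [0,0,0],"hand": -0.4},{"delta_pos": [0,0,0],"turn": [0,0,0],"hand": 0.3},{"delta_pos": [0,0,0],"turn": [0,0,0],"hand": 0.3},{"delta_pos": [0,0,0],"turn": [0,0,0],"hand": 0.3},{"delta_pos": [0,0,0],"turn": [0,0,0],"hand": 0.3},{"delta_pos": [0,0,0],"turn": [0,0,0],"hand": 0.3},{"delta_pos": [0,0,-1],"turn": [0,0,0],"hand": 0.3},{"delta_pos": [0,0,-3],"turn": [0,0,0],"hand": 0.3},{"delta_pos": [0,0,-4],"turn": [0,0,0],"hand": 0.3},{"delta_pos": [0,0,-4],"turn": [0,0,0],"hand": 0.3},{"delta_pos": [0,0,-2],"turn": [0,0,0],"hand": 0.3},{"delta_pos": [0,0,0],"turn": [0,0,0],"hand": 0.3}]'

```text
t: 19.32
tcp_pos: [0.6828, 0.027, 0.2223]
ee_rot: [0.003, 0.733, 0.68, 0.004]
ft_force: [0.7, 0.2, -0.4]
finger_gap: 0.0552
grip_force: 0.0
```

apply_moves --deltas '[{"delta_pos": [0,-2,0],"turn": [0,0,0],"hand": 0.3},{"delta_pos": [0,-3,0],"turn": [0,0,0],"hand": 0.3},{"delta_pos": [0,-3,0],"turn": [0,0,0],"hand": 0.3},{"delta_pos": [0,-2,0],"turn": [0,0,0],"hand": 0.3},{"delta_pos": [0,0,0],"turn": [0,0,0],"hand": 0.3},{"delta_pos": [0,0,0],"turn": [0,0,0],"hand": 0.3}]'

```text
t: 19.82
tcp_pos: [0.5802, 0.0334, 0.2161]
ee_rot: [0.0, 0.733, 0.681, 0.0]
ft_force: [0.0, -0.3, 1.1]
finger_gap: 0.0557
grip_force: 0.0
```

```bash
python3 w.py w11; python3 - <<'E'
import cv2
a=cv2.imread("pics/w11_raw.png");cv2.imwrite("pics/w11.png",cv2.resize(a[60:240,130:420],None,fx=2.7,fy=2.7,interpolation=cv2.INTER_CUBIC))
E
```

```text
19.8167 [0.5802 0.0334 0.2161] toolx yaw 85.79 [4.000e-04 7.326e-01 6.806e-01 1.000e-04] 0.05574977438559726 0.0 [ 0.05 -0.34  1.13] [ 0.2   0.48 -0.52  1.7   0.27  1.03 -0.48]
```

View pics/w11.png

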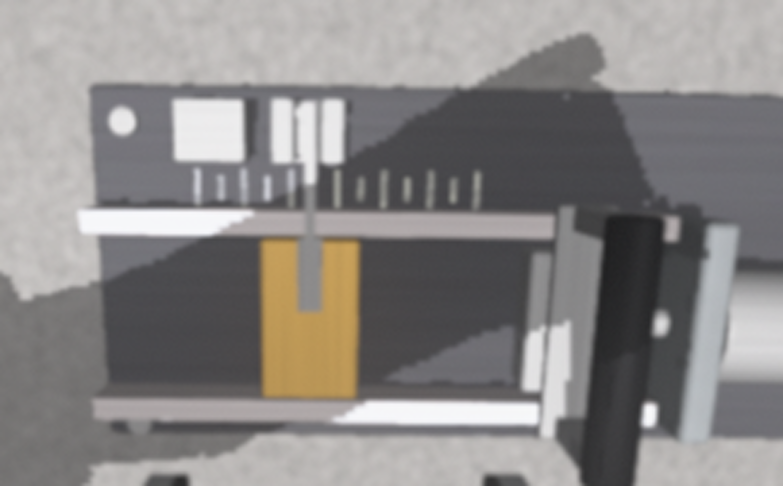

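The pointer stands between the fork's ears: it is at column 309 and the fork spans 271-346. The slide is home and the gripper is clear of everything, so I'll hand in.

```bash
python3 -c "
from cell import *
print(finish_job())"
```

```text
the job is handed in; nothing more can be done
None
```

I handed the job in at about 20 s: the strut lies flat in the blue tray beside the old offcut, the pointer stands between the fork's ears (about 1 mm from centre by my measurement), and the slide is back home; no verdict came back.

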